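Click the ratchet handle into the large socket and set it on the spindle bolt

ROBOT

A 6-joint arm with a two-finger parallel gripper is mounted at the origin on a cart in front of the work surface, level with it; the furniture and walls round the work are solid. World frame = base frame: x ahead of the robot, y to its left, z up, the work surface at z = 0. Lengths are in m, angles in degrees, forces in N, time in s.
With the tool pointing down it reaches from about 0.25 to 0.725 m from the base axis. Payload 9.7 kg.
Tool frame: the origin (TCP) lies between the finger pads; the fingertips stand 19 mm ahead of it and the grasp point (between the pads) is the TCP; z points along the fingers, y is the line along which they close (so a half turn about z gives the same grasp; the last joint's range is limited). The gripper opens to 85 mm and grips with 20 to 120 N. Pads are 22 mm wide; open, the fingers measure 114 mm over their backs; the gripper's body (76 mm by 85 mm) begins 54 mm behind the grasp point. The pads swing forward as they close: fully open they stand 13 mm farther back than shut.
Start: joints at [66.406, 4.979, 10.078, 95.1, 0, 90], TCP at [0.22, 0.504, 0.211] pointing down, gripper open.
Joint ranges: [-179.16, 179.16], [-48.56, 103.87], [-65.8, 70.77], [-126.05, 130.52], [-82.76, 87.17], [-180, 180]. Speed limits (degrees/s): [127.2, 127.2, 147.25, 180, 180, 180].

INTERFACE

Orientations are given as [roll, pitch, yaw] about the fixed x, y, z axes, in that order (R = Rz(yaw) Ry(pitch) Rx(roll)).
In Python, from workcell import telemetry, camera, calibration, workorder gives the robot as it stands.
- The arm moves only by the tool play_rows, never from a script. Its argument "increments" is a list of rows, each a list of 3 entries, a list of its own where there are three numbers: the shift along the tool's x, y, z in mm, then the turn, a rotation vector about the tool's x, y, z in degrees, then the closure, from 0 (fully open) to 1 (shut). In form: [[[x, y, z], [ax, ay, az], jaw], ...]. A call has 1 to 20 rows; each row is the pose to reach, as a shift and turn from the pose commanded when the call began, along the tool's axes at that moment; what a row does not reach only later rows make up. A row lasts 1/10 s, in which the tool goes at most 50 mm and 8.59 degrees, less where a joint would pass 70% of its speed; a pose out of reach is approached as far as the arm can. A call with a gripper value outside its range is refused whole. The fingers move at their own pace and stop on an object; "grip_force" is the grip in N (left out, the last holds). Time passes only in rows, so rows that repeat a pose let the fingers close. It gives the time, the measured TCP pose, the force, the opening and the grip force at its end, in the units of the state.
- telemetry.get_obs(): the state, without advancing time (a new reading comes with each control period).
- camera(name): name is "scene" or "top" or "wrist"; returns (picture, depth): 480x640x3 uint8, red, green, blue; 480x640 float32, m along the optical axis (not along the pixel's ray), 0 where there is no reading.
- calibration(name): a dict with "vertical_fov" (degrees; the focal length in pixels is half the picture's height over the tangent of half this angle, whatever the lens; pixels are square), "cx", "cy" (the principal point, pixels), "k1" (the pictures are not rectified: a ray, as slopes to the right and down, at radius r is drawn at 1 + k1 r^2 times it, then the intrinsics apply), "rvec" (rotation vector, rad) and "tvec" (3), from world to camera coordinates, as OpenCV has them; the wrist camera has in their place "hand_eye" (4x4, takes a point from camera to tool coordinates, whose origin is the TCP and whose axes are the flange's). Camera axes: x right, y down, z forward; pixel columns grow to the right and rows downward; lengths in m; the calibration is good to about 2 mm. A picture is of the moment at which its call begins: read the wrist's pose just before it. calibration takes no time and is no camera call.
- workorder.job_done(): hands the job in; it is judged then, once.
The state is a dict: "time": time; "q": joint angles; "qd": joint speeds; "joint_efforts": joint torques, N m; "ee_pos": TCP position; "tcp_rot": TCP orientation; "wrist_force": force on the tool from outside, world axes, zero at the start; "torque": the same for the moment, N m; "opening": finger opening in m; "grasp_force": force on a finger pad.
Only numpy, scipy, OpenCV 4.12 (cv2) and the standard library are available. Lean on these libraries where they do the work, as an engineer would, in place of code of your own. Each camera call takes 0.05 s, during which the arm holds its last target. There are 200 camera calls.

TASK

Take the stubby ratchet handle out of its block and push its square drive into the largest of the three sockets, where it stands in the plywood board; the drive has stopped at an unknown angle, so turn it under light pressure until it drops in, then press firmly but without ramming until the shoulder is fully home and the spring ball clicks. Lift the socket out on the handle, set it over the hex bolt head on the spindle pulley, all the way down on the washer, and let go so that both stand upright there, ready to run the bolt down. Leave the two smaller sockets where they are.

Things in the scene. Friction and masses are not known exactly. Their poses are not given: they have to be found in the camera images.
- handle_grip (a point): grip point of the loose stubby in-line ratchet handle (124 mm long with its drive, about 0.4 kg), which stands upright in its block, square drive down: on its axis, 25 mm below the top, mid-height of the black round grip (32 mm across, 64 mm tall, domed top), to be grasped from above. z up. Its x and y do not tell the angle of the drive
- handle_shoulder (a point): centre of the handle's round steel shoulder, 75 mm below handle_grip. From here the drive, 19 mm square, goes 24 mm down, with hardly a bevel at its tip; a sprung ball stands 3 mm proud of one flat, 11 mm above the tip, and gives way. The drive turns in the handle's ratchet against 0.1 N m of drag; its angle in the handle is unknown at the start and hidden in the block
- socket_large_mouth (a point): centre of the square hole's mouth on top of the largest socket. The hole is 20 mm wide, 30 mm deep, bevelled 1 mm, a ball dimple in each wall; x, y square to its walls (the drive enters at any quarter turn, within 0.06 rad). Pushing takes up to 20 N as the ball enters (8 to 11 mm deep), then a few N; the ball clicks as the shoulder meets this point: a hard stop. It holds against 8 N of pull
- socket_large: the largest socket, loose plain steel, 60 mm tall, 53 mm across at the bottom, 42 mm at the top, about 0.35 kg; origin at the centre of its bottom face, z up. Its hex opening at the bottom is 37.6 mm across flats, 26 mm deep, one pair of flats facing +x and -x. It can shift 2 mm in its recess
- socket_medium: middle socket, loose, of the same shape, 46 mm across, 57 mm tall, for 30 mm hex; origin at the centre of its bottom face. Stays in the board
- socket_small: smallest socket, loose, 40 mm across, 54 mm tall, for 24 mm hex; origin at the centre of its bottom face. Stays in the board
- socket_board: fixed plywood board, 90 x 210 x 30 mm, with three round recesses 57 mm wide and 16 mm deep, 68 mm apart along its y; a socket stands in each, hex down, square hole up, in any order. Origin at the centre of its underside
- handle_block: fixed wooden block, 70 x 70 x 30 mm, with a round hole 29 mm wide and 22 mm deep in which the handle stands loosely. Origin at the centre of its underside
- bolt_seat (a point): centre of the washer's top on the fixed mower spindle (round, with a grey belt pulley 124 mm across), 54 mm above the table: here the socket's bottom must rest. The bolt's hex head rises 15 mm from here, 36 mm across flats, top edge bevelled, one pair of flats facing +x and -x; z up. The socket drops over it within about 0.07 rad and 1.5 mm

How it is judged:
By the outcome, as a careful person would: the job done as asked, in the order asked, and still so for the second after the job is handed in, with the robot touching nothing.
It also fails if it takes over 72 s, if anything falls off the work surface, if the arm or the gripper's body presses on something with over 40 N, if the wrist force passes 120 N, or if a joint passes its speed limit or range.

## Working session

There is one attempt and no reset: what is moved stays moved. The work goes in short steps, Python scripts to look and compute and a tool call to move; the robot and the scene stay as the last step left them, time stands still between calls to the robot, and variables do not carry over. Pictures are saved under pics/ and viewed, at most 10 in all, crops included, and the job is handed in when it is done.

Besides the shell and the picture viewer there is one more tool, called after "Call:" as name(argument=value, ...), one argument or row to a line, values as JSON. play_rows: Moves the arm, as the interface text tells. Its arguments: {"type":"object","properties":{"increments":{"type":"array"},"grip_force":{"type":"number"}},"required":["increments"]}

```bash
ls; mkdir -p pics; cat > h.py <<'E'
import numpy as np, cv2
from scipy.spatial.transform import Rotation as R
from workcell import telemetry, camera, calibration, workorder
def shot(n, save=None):
    o=telemetry.get_obs(); im,d=camera(n); c=calibration(n)
    if save: cv2.imwrite('pics/'+save,im[:,:,::-1])
    return o,im,d,c
def world(o,d,c,n,us=None,vs=None,z=None):
    H,W=d.shape
    f=H/2/np.tan(np.radians(c['vertical_fov'])/2)
    if us is None: us,vs=np.meshgrid(np.arange(W),np.arange(H))
    us=np.asarray(us,float); vs=np.asarray(vs,float)
    xd=(us-c['cx'])/f; yd=(vs-c['cy'])/f
    x,y=xd.copy(),yd.copy()
    for _ in range(8):
        s=1+c['k1']*(x*x+y*y); x=xd/s; y=yd/s
    ray=np.stack([x,y,np.ones_like(x)],-1)
    if n=='wrist':
        T=np.array(c['hand_eye']); Rt=R.from_euler('xyz',o['tcp_rot'],degrees=True).as_matrix()
        A=Rt@T[:3,:3]; t=Rt@T[:3,3]+np.array(o['ee_pos'])
    else:
        A=R.from_rotvec(np.ravel(c['rvec'])).as_matrix().T; t=-A@np.ravel(c['tvec'])
    dr=ray@A.T
    if z is not None: return t+dr*((z-t[2])/dr[...,2])[...,None]
    if us.shape!=d.shape: dd=d[vs.astype(int),us.astype(int)]
    else: dd=d
    return t+dr*dd[...,None]
E
python3 - <<'E'
from h import *
o,im,d,c=shot('top','top1.png'); print(o); print(c)
o,im2,d2,c2=shot('scene','scene1.png')
P=world(o,d,c,'top')
np.save('P.npy',P); print(P[::80,::80].round(3).tolist())
E
```

```text
pics
{'time': 0.0, 'q': array([6.64059472e+01, 5.01264989e+00, 1.00341147e+01, 9.50979145e+01,
       7.27968232e-04, 9.00007328e+01]), 'qd': array([ 0.12559535, -0.02967473,  0.02995964,  0.03878743,  0.03882984,
        0.01888214]), 'joint_efforts': array([ 6.34257794e-04, -5.20388067e+01,  4.64801431e+01,  1.62844575e-02,
       -4.76951197e-05,  1.85474420e-05]), 'ee_pos': array([0.22003819, 0.50379975, 0.21006516]), 'tcp_rot': array([-1.79923550e+02, -7.26989805e-04,  1.56405213e+02]), 'wrist_force': array([ 0.02107166, -0.09550079, -0.31322584]), 'torque': array([ 0.03793298, -0.04472501, -0.00796973]), 'grasp_force': 0.0, 'opening': 0.08510359742888558}
{'vertical_fov': 45.51685899808645, 'cx': 322.96941919495725, 'cy': 243.74142499146276, 'k1': -0.03932869177316636, 'rvec': array([ 2.14806236, -2.12237985,  0.14906184]), 'tvec': array([-0.04479627,  0.57943222,  0.9420101 ])}
[[[1.538, 1.097, -0.744], [1.533, 0.813, -0.742], [0.989, 0.247, 0.124], [1.532, 0.265, -0.746], [1.525, -0.005, -0.735], [1.534, -0.274, -0.746], [1.536, -0.543, -0.743], [1.547, -0.817, -0.752]], [[0.
[... 250 characters left out ...]
1], [0.741, 0.118, 0.003], [0.743, -0.03, 0.001], [0.745, -0.177, -0.001], [0.746, -0.325, 0.001], [0.749, -0.474, -0.002]], [[0.601, 0.609, -0.086], [0.589, 0.408, -0.002], [0.59, 0.259, 0.001], [0.586, 0.107, 0.037], [0.594, -0.032, -0.001], [0.595, -0.176, -0.001], [0.597, -0.32, 0.001], [0.598, -0.466, -0.001]], [[0.443, 0.61, -0.114], [0.444, 0.397, -0.003], [0.446, 0.251, -0.001], [0.448, 0.105, 0.021], [0.45, -0.034, -0.0], [0.452, -0.175, -0.003], [0.454, -0.317, -0.004], [0.455, -0.459, -0.002]], [[0.208, 0.949, -0.732], [0.312, 0.361, 0.058], [0.307, 0.245, -0.004], [0.31, 0.104, -0.002], [0.312, -0.036, -0.003], [0.314, -0.174, 0.0], [0.323, -0.297, 0.062], [0.317, -0.452, -0.0]]]
```

View pics/top1.png

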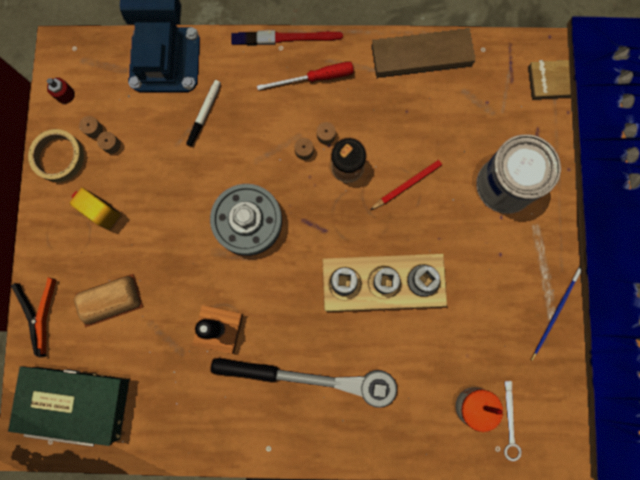

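View pics/scene1.png

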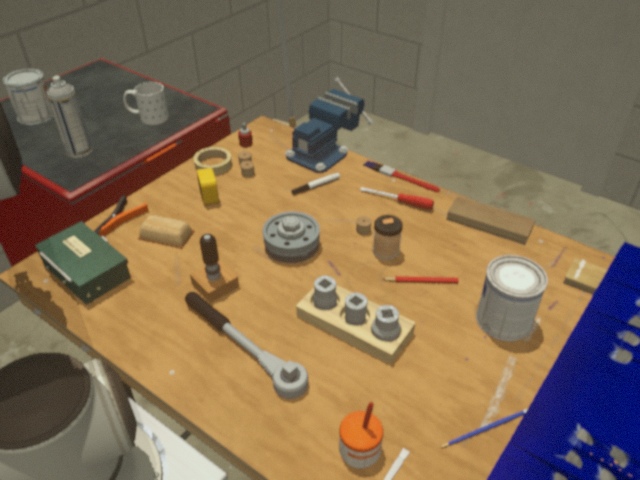

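```bash
python3 - <<'E'
from h import *
P=np.load('P.npy'); im=cv2.imread('pics/top1.png')
def reg(u0,u1,v0,v1,zlo,zhi):
    Q=P[v0:v1,u0:u1].reshape(-1,3); return Q[(Q[:,2]>zlo)&(Q[:,2]<zhi)]
def circ(Q):
    (c,r)=cv2.minEnclosingCircle((Q[:,:2]*1000).astype(np.float32)); return np.round(c,1),round(r,1)
for u in (345,386,424):
    Q=reg(u-20,u+20,258,304,0.055,0.1); print(u,circ(Q),np.percentile(Q[:,2],[50,80,95]).round(4),Q[:,:2].mean(0),np.percentile(Q[:,:2],[1,99],axis=0).round(4).tolist())
Q=reg(315,455,250,315,0.024,0.036); r=cv2.minAreaRect((Q[:,:2]*1000).astype(np.float32));print('board',r,np.median(Q[:,2]))
Q=reg(190,230,310,345,0.095,0.15); print('handle',circ(Q),Q[:,2].max(),Q[:,:2].mean(0),len(Q))
Q=reg(185,250,300,360,0.024,0.036); print('block',cv2.minAreaRect((Q[:,:2]*1000).astype(np.float32)))
Q=reg(200,290,175,265,0.03,0.08); print('pulley',circ(Q[Q[:,2]>.03]),np.percentile(Q[:,2],[50,90,99]))
Q=reg(225,265,200,240,0.063,0.08); print('bolt',circ(Q),Q[:,:2].mean(0),np.median(Q[:,2]))
big=cv2.resize(im[250:315,315:455],None,fx=5.5,fy=5.5,interpolation=3); cv2.imwrite('pics/c.png',big)
print(calibration('wrist'))
E
```

```text
345 (array([516.3, -73.4]), 21.0) [0.0695 0.0712 0.0727] [ 0.51566999 -0.07351099] [[0.4956, -0.0939], [0.5356, -0.054]]
386 (array([ 517.1, -144.5]), 21.1) [0.0665 0.0682 0.0694] [ 0.51664784 -0.14424266] [[0.4966, -0.164], [0.5366, -0.1243]]
424 (array([ 520.3, -210.6]), 21.3) [0.072  0.0738 0.0751] [ 0.51937854 -0.20972612] [[0.4996, -0.2302], [0.5399, -0.1899]]
board ((517.4155883789062, -143.69384765625), (90.32708740234375, 210.53921508789062), 2.8753042221069336) 0.028642624378906856
handle (array([432.3, 143.2]), 16.4) 0.1347768688091724 [0.43213785 0.14042739] 398
block ((425.1956481933594, 145.11422729492188), (70.87569427490234, 84.99966430664062), 77.9945297241211)
pulley (array([624.9,  97.9]), 62.4) [0.04232692 0.06221471 0.07010435]
bolt (array([624.2,  97.4]), 20.2) [0.62395222 0.097368  ] 0.06775006355176416
{'vertical_fov': 69.37467650741505, 'cx': 320.97962122116274, 'cy': 242.1084658563044, 'k1': -0.05447572302044608, 'hand_eye': array([[-8.58226338e-05, -9.60183454e-01, -2.79370234e-01,
         7.10722130e-02],
       [ 9.99999659e-01, -3.11930906e-04,  7.64892832e-04,
        -1.78871804e-04],
       [-8.21581652e-04, -2.79370073e-01,  9.60183153e-01,
        -1.62555078e-01],
       [ 0.00000000e+00,  0.00000000e+00,  0.00000000e+00,
         1.00000000e+00]])}
```

Call:
play_rows(
  increments=[
    [[-40,-30,-10],[0,0,-3],0],
    [[-80,-60,-20],[0,0,-6],0],
    [[-120,-90,-30],[0,0,-9],0],
    [[-160,-118,-40],[0,0,-12],0],
    [[-200,-147,-50],[0,0,-15],0],
    [[-240,-176,-50],[0,0,-18],0],
    [[-280,-205,-50],[0,0,-21],0],
    [[-320,-232,-50],[0,0,-23.5],0],
    [[-339,-247,-50],[0,0,-23.5],0],
    [[-339,-247,-50],[0,0,-23.5],0],
    [[-339,-247,-50],[0,0,-23.5],0],
    [[-339,-247,-50],[0,0,-23.5],0],
  ],
)

```text
time: 1.3
ee_pos: [0.4315, 0.1427, 0.2607]
tcp_rot: [180.0, -0.0, 179.9]
wrist_force: [-1.2, 0.1, -0.0]
opening: 0.0855
grasp_force: 0.0
```

```bash
python3 - <<'E'
from h import *
o,im,d,c=shot('wrist','w1.png'); print(o['time'],o['ee_pos'],o['tcp_rot'],o['q'])
P=world(o,d,c,'wrist'); Q=P[(d>0)&(d<.5)]
Q=Q[(Q[:,2]>.09)&(Q[:,2]<.15)&(np.hypot(Q[:,0]-.432,Q[:,1]-.142)<.06)]
print(len(Q),Q[:,2].max(),cv2.minEnclosingCircle((Q[:,:2]*1000).astype(np.float32)))
for lo,hi in((.095,.105),(.105,.115),(.115,.125),(.125,.14)):
    S=Q[(Q[:,2]>lo)&(Q[:,2]<hi)]
    if len(S): print(lo,len(S),S[:,:2].min(0),S[:,:2].max(0))
E
```

```text
1.3 [0.43154804 0.1426547  0.26069039] [ 1.79991188e+02 -2.02188531e-02  1.79944711e+02] [ 1.82821836e+01 -6.57131082e+00  4.28297232e+00  1.00870703e+02
  1.47256307e-02  1.83374717e+01]
1174 0.1337062216937529 ((431.6203308105469, 143.6631622314453), 16.219406127929688)
0.095 54 [0.41561532 0.12865529] [0.42559424 0.15808471]
0.105 60 [0.41568055 0.12829798] [0.42863728 0.1594748 ]
0.115 148 [0.41563347 0.12746385] [0.4473278  0.15986902]
0.125 886 [0.41623053 0.12863852] [0.44715052 0.15871189]
```

View pics/w1.png

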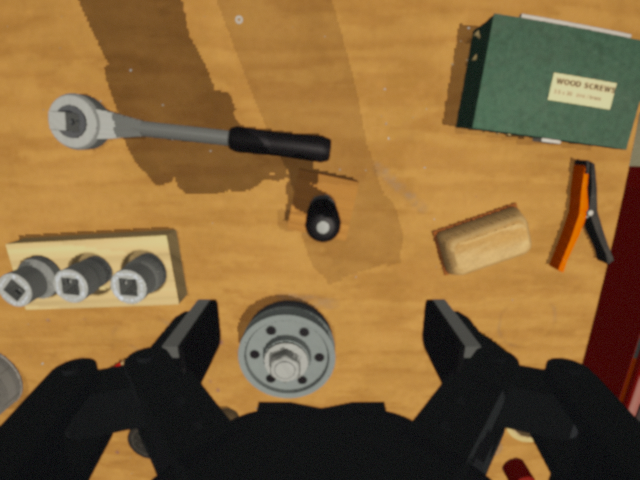

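Call:
play_rows(
  increments=[
    [[0,1,30],[0,0,0],0],
    [[0,1,65],[0,0,0],0],
    [[0,1,100],[0,0,0],0],
    [[0,1,130],[0,0,0],0],
    [[0,1,148],[0,0,0],0],
    [[0,1,154],[0,0,0],0],
    [[0,1,154],[0,0,0],0],
    [[0,1,154],[0,0,0],1],
    [[0,1,154],[0,0,0],1],
    [[0,1,154],[0,0,0],1],
    [[0,1,154],[0,0,0],1],
    [[0,1,154],[0,0,0],1],
    [[0,1,154],[0,0,0],1],
    [[0,1,154],[0,0,0],1],
  ],
  grip_force=60,
)

```text
time: 2.75
ee_pos: [0.4326, 0.1431, 0.1079]
tcp_rot: [180.0, 0.1, 179.9]
wrist_force: [-0.3, -0.2, 5.4]
opening: 0.028
grasp_force: 58.7
```

Call:
play_rows(
  increments=[
    [[0,0,-10],[0,0,0],1],
    [[0,0,-25],[0,0,0],1],
    [[0,0,-50],[0,0,0],1],
    [[0,0,-80],[0,0,0],1],
    [[0,0,-110],[0,0,0],1],
    [[0,0,-130],[0,0,0],1],
    [[0,0,-135],[0,0,0],1],
    [[0,0,-135],[0,0,0],1],
    [[0,0,-135],[0,0,0],1],
  ],
)

```text
time: 3.65
ee_pos: [0.4317, 0.1429, 0.2408]
tcp_rot: [-180.0, -0.1, 179.9]
wrist_force: [-0.1, -0.2, -3.8]
opening: 0.0271
grasp_force: 59.6
```

```bash
python3 - <<'E'
from h import *
o,im,d,c=shot('wrist'); print(o['time'],o['ee_pos'],o['wrist_force'],o['torque'],o['opening'])
o2,im2,d2,c2=shot('scene')
o3,im3,d3,c3=shot('top')
def up(i,n,f):
    i=i[:,:,::-1]; return i
f=480/2/np.tan(np.radians(c2['vertical_fov'])/2)
p=R.from_rotvec(np.ravel(c2['rvec'])).apply(np.array(o['ee_pos'])-[0,0,.05])+np.ravel(c2['tvec']); u,v=int(c2['cx']+f*p[0]/p[2]),int(c2['cy']+f*p[1]/p[2]); print(u,v)
a=cv2.resize(im2[max(v-75,0):v+75,max(0,u-50):u+50],(400,600),interpolation=3)
b=cv2.resize(im[140:440,220:420],(400,600),interpolation=3)
cv2.imwrite('pics/g1.png',np.hstack([a,b])[:,:,::-1])
# drive tip in wrist cam
P=world(o,d,c,'wrist'); T=np.array(o['ee_pos'])
for lo in np.arange(-.11,.03,.01):
    S=P[(d>0)&(np.hypot(P[...,0]-T[0],P[...,1]-T[1])<.03)&(P[...,2]-T[2]>lo)&(P[...,2]-T[2]<lo+.01)]
    if len(S): print(round(lo,3),len(S),((S[:,:2]-T[:2]).min(0)*1000).round(1),((S[:,:2]-T[:2]).max(0)*1000).round(1))
E
```

```text
3.65 [0.43167901 0.14287884 0.24076402] [-0.14371119 -0.19240736 -3.84589089] [ 0.04844009 -0.02009884  0.00416784] 0.027109233033786612
203 212
-0.11 2 [-9.3 -8.5] [-8.5 -4.6]
-0.1 67 [-11.9  -9.9] [-8.2  8.4]
-0.09 24 [-11.6 -10.4] [-8.4  8.2]
-0.08 36 [-14.4  -9.9] [-9.6  9.9]
-0.07 71 [-16.  -14.9] [-1.2 15.6]
-0.06 345 [-16.  -14.7] [-3.  15.3]
-0.04 109 [-16.9 -14.8] [-4.  15.9]
-0.03 244 [-17.2 -15.2] [-3.9 15.9]
-0.02 291 [-17.  -15.5] [-3.4 15.9]
-0.01 334 [-17.1 -14.9] [-3.5 15.9]
-0.0 401 [-17.  -15.3] [-3.4 15.9]
0.01 931 [-16.9 -15.2] [12.2 14.5]
0.02 2887 [-14.7 -25.9] [12.2 26.1]
0.03 886 [-12.1 -27.3] [10.9 27.1]
```

View pics/g1.png

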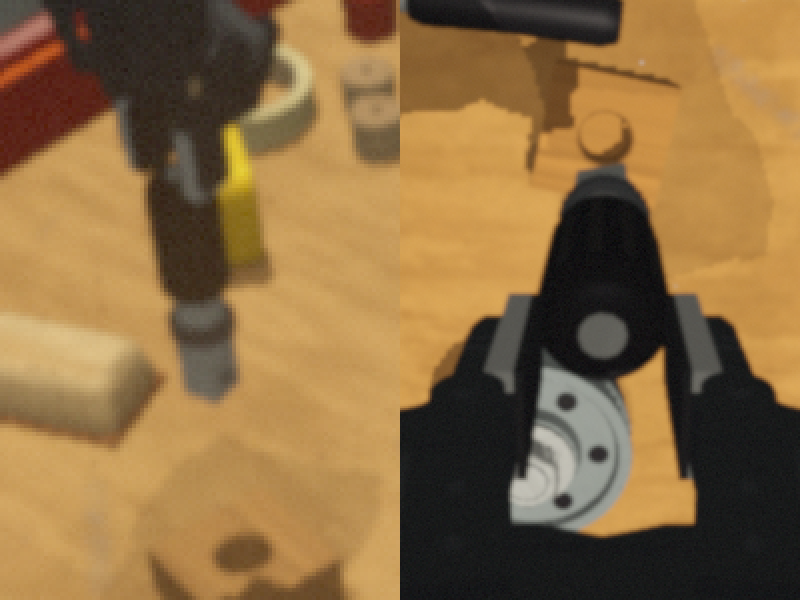

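Call:
play_rows(
  increments=[
    [[-6,-15,1],[0,0,0],1],
    [[-18,-45,4],[0,0,0],1],
    [[-32,-80,7],[0,0,0],1],
    [[-46,-115,10],[0,0,0],1],
    [[-61,-150,12],[0,0,0],1],
    [[-75,-185,14],[0,0,0],1],
    [[-89,-220,16],[0,0,0],1],
    [[-103,-255,18],[0,0,0],1],
    [[-117,-290,20],[0,0,0],1],
    [[-131,-323,20],[0,0,0],1],
    [[-140,-345,20],[0,0,0],1],
    [[-143,-353,20],[0,0,0],1],
    [[-143,-353,20],[0,0,0],1],
    [[-143,-353,20],[0,0,0],1],
    [[-143,-353,20],[0,0,0],1],
  ],
)

```text
time: 5.3
ee_pos: [0.5741, -0.2092, 0.222]
tcp_rot: [180.0, 0.0, 180.0]
wrist_force: [0.2, 0.1, -4.0]
opening: 0.0272
grasp_force: 59.9
```

```bash
python3 - <<'E'
from h import *
o,im,d,c=shot('wrist','w2.png'); print(o['time'],o['ee_pos'],o['tcp_rot'],o['wrist_force'])
P=world(o,d,c,'wrist'); T=np.array(o['ee_pos']); np.savez('w2.npz',P=P,d=d,T=T)
S=P[(d>0)&(abs(P[...,0]-T[0])<.03)&(abs(P[...,1]-T[1])<.03)&(P[...,2]-T[2]>-.105)&(P[...,2]-T[2]<-.078)]-T
print(len(S), np.polyfit(S[:,1],S[:,0],1), (S[np.argsort(S[:,1])][::4]*1000).round(1).tolist()[:40])
# rectified topdown map of socket top plane z=.074
def topdown(im,o,c,cx,cy,z,half,n):
    f=240/np.tan(np.radians(c['vertical_fov'])/2)
    g=np.linspace(-half,half,n); Y,X=np.meshgrid(cy-g,cx-g)  # up=+x,left=+y
    W=np.stack([X,Y,np.full_like(X,z)],-1)
    Tm=np.array(c['hand_eye']); Rt=R.from_euler('xyz',o['tcp_rot'],degrees=True).as_matrix()
    A=Rt@Tm[:3,:3]; t=Rt@Tm[:3,3]+np.array(o['ee_pos'])
    p=(W-t)@A; x=p[...,0]/p[...,2]; y=p[...,1]/p[...,2]; s=1+c['k1']*(x*x+y*y)
    return cv2.remap(im,(c['cx']+f*x*s).astype(np.float32),(c['cy']+f*y*s).astype(np.float32),cv2.INTER_CUBIC)
a=topdown(im,o,c,.5195,-.2105,.074,.03,400)
im1=cv2.imread('pics/w1.png')[:,:,::-1]
o1=dict(ee_pos=[0.43154804,0.1426547,0.26069039],tcp_rot=[179.991,-.0202,179.9447])
b=topdown(im1,o1,c,.624,.0975,.069,.03,400)
cc=cv2.resize(im[130:350,180:460],(800,600),interpolation=3)
cv2.imwrite('pics/td.png',np.hstack([a,b])[:,:,::-1])
Q=P[(d>0)&(np.hypot(P[...,0]-.5195,P[...,1]+.2105)<.03)&(P[...,2]>.066)&(P[...,2]<.082)]
print(cv2.minEnclosingCircle((Q[:,:2]*1000).astype(np.float32)),np.median(Q[:,2]),len(Q))
E
```

```text
5.3 [ 0.57413484 -0.20916054  0.22204229] [1.79987766e+02 8.74166918e-03 1.79964118e+02] [ 0.20988553  0.05033283 -4.04191014]
92 [-0.15648653 -0.00987051] [[-8.1, -10.5, -92.1], [-8.5, -9.9, -96.6], [-8.6, -9.4, -83.7], [-8.2, -8.9, -88.6], [-8.8, -8.1, -89.3], [-8.6, -7.5, -92.9], [-8.8, -6.7, -92.3], [-8.8, -5.9, -92.1], [-8.8, -4.5, -95.6], [-9.6, -2.9, -95.5], [-9.6, -1.4, -95.5], [-9.9, 0.1, -97.2], [-10.0, 1.6, -93.7], [-10.4, 2.4, -95.4], [-10.4, 3.2, -98.6], [-10.5, 4.6, -88.5], [-10.8, 5.3, -87.1], [-10.6, 5.6, -101.1], [-10.7, 6.2, -94.0], [-11.1, 6.7, -85.9], [-10.9, 7.1, -99.9], [-11.1, 7.5, -88.9], [-11.4, 8.0, -78.6]]
((519.5158081054688, -211.51722717285156), 20.979522705078125) 0.07332299377353402 1294
```

View pics/td.png

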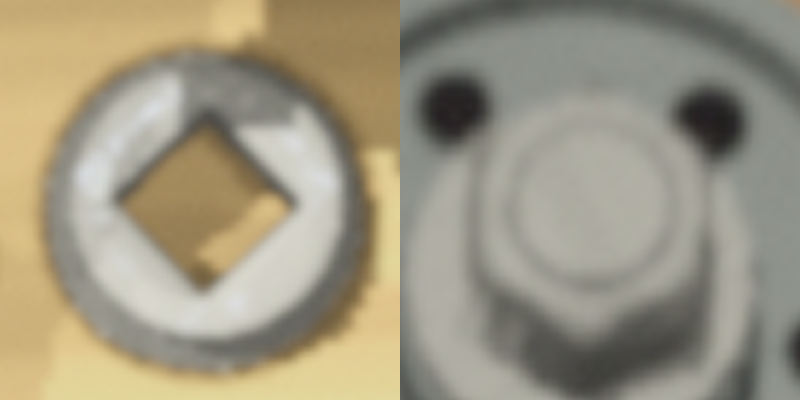

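View pics/w2.png

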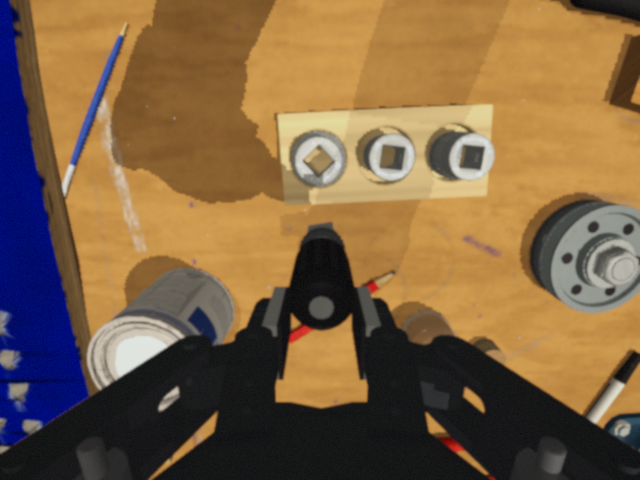

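Call:
play_rows(
  increments=[
    [[10,0,0],[0,0,-6],1],
    [[25,-1,0],[0,0,-13],1],
    [[40,-2,5],[0,0,-20],1],
    [[52,-2,12],[0,0,-27],1],
    [[55,-2,20],[0,0,-33],1],
    [[55,-2,27],[0,0,-35],1],
    [[55,-2,34],[0,0,-35],1],
    [[55,-2,36],[0,0,-35],1],
    [[55,-2,36],[0,0,-35],1],
    [[55,-2,36],[0,0,-35],1],
  ],
)

```text
time: 6.35
ee_pos: [0.5195, -0.212, 0.1861]
tcp_rot: [-180.0, 0.0, -145.1]
wrist_force: [0.4, -0.1, -3.3]
opening: 0.0278
grasp_force: 59.9
```

```bash
python3 - <<'E'
from h import *
o,im,d,c=shot('wrist'); print(o['time'],o['ee_pos'],o['tcp_rot'],o['wrist_force'],o['torque'])
o2,im2,d2,c2=shot('scene')
P=world(o,d,c,'wrist'); T=np.array(o['ee_pos'])
S=P[(d>0)&(abs(P[...,0]-T[0])<.03)&(abs(P[...,1]-T[1])<.03)&(P[...,2]-T[2]>-.098)&(P[...,2]-T[2]<-.078)]-T
S=S@R.from_euler('xyz',o['tcp_rot'],degrees=True).as_matrix() # tool frame
print(len(S), np.polyfit(S[:,1],S[:,0],1), S.min(0),S.max(0))
Q=P[(d>0)&(np.hypot(P[...,0]-.519,P[...,1]+.2113)<.026)&(P[...,2]>.069)&(P[...,2]<.078)]
print(len(Q),Q.min(0),Q.max(0),np.median(Q[:,2]))
f=240/np.tan(np.radians(c2['vertical_fov'])/2)
p=R.from_rotvec(np.ravel(c2['rvec'])).apply(np.array([.519,-.2113,.09]))+np.ravel(c2['tvec']); u,v=int(c2['cx']+f*p[0]/p[2]),int(c2['cy']+f*p[1]/p[2])
a=cv2.resize(im2[v-60:v+60,u-40:u+40],(400,600),interpolation=3)
b=cv2.resize(im[100:340,240:400],(400,600),interpolation=3)
cv2.imwrite('pics/g2.png',np.hstack([a,b])[:,:,::-1])
E
```

```text
6.35 [ 0.51949721 -0.21204607  0.18610216] [-1.79982740e+02  1.19088922e-02 -1.45111718e+02] [ 0.4075278  -0.14316452 -3.30635198] [-0.03290394 -0.01755441 -0.00275432]
76 [0.17384747 0.00983829] [ 0.00787637 -0.01026622  0.07950408] [0.0114569  0.00848565 0.09799074]
875 [ 0.49884844 -0.23256736  0.06902117] [ 0.53831628 -0.19147459  0.07554257] 0.07341133626094004
```

View pics/g2.png

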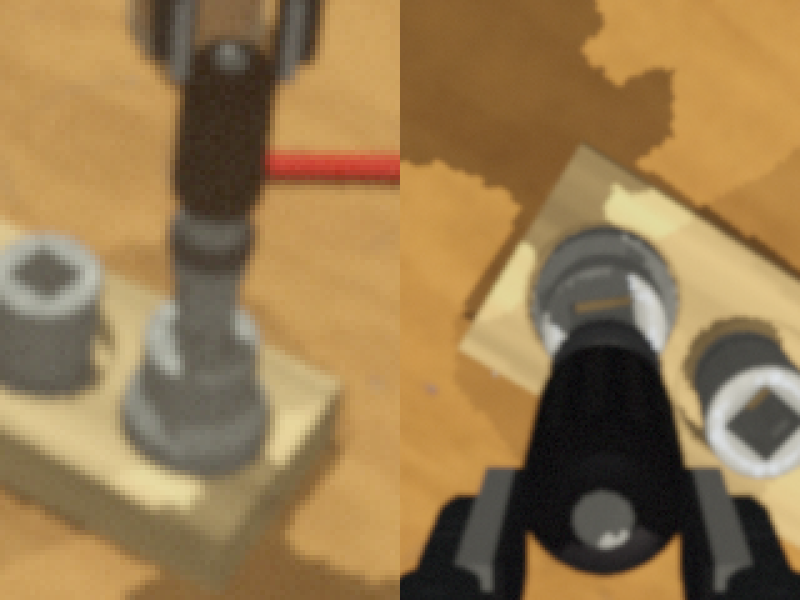

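Call:
play_rows(
  increments=[
    [[0,0.5,4],[0,0,0],1],
    [[0,0.5,8],[0,0,0],1],
    [[0,0.5,10],[0,0,0],1],
    [[0,0.5,12],[0,0,0],1],
    [[0,0.5,13],[0,0,0],1],
    [[0,0.5,14],[0,0,0],1],
    [[0,0.5,15],[0,0,0],1],
    [[0,0.5,15],[0,0,0],1],
  ],
)

```text
time: 7.25
ee_pos: [0.5191, -0.2118, 0.1706]
tcp_rot: [-180.0, -0.0, -145.1]
wrist_force: [0.7, -0.9, -3.5]
opening: 0.0271
grasp_force: 59.9
```

Call:
play_rows(
  increments=[
    [[0,0,1],[0,0,0],1],
    [[0,0,2],[0,0,0],1],
    [[0,0,3],[0,0,0],1],
    [[0,0,4],[0,0,0],1],
    [[0,0,4],[0,0,0],1],
  ],
)

```text
time: 7.75
ee_pos: [0.519, -0.2117, 0.1666]
tcp_rot: [180.0, -0.0, -145.1]
wrist_force: [1.2, -0.7, -4.3]
opening: 0.0275
grasp_force: 59.9
```

Call:
play_rows(
  increments=[
    [[0,0,1],[0,0,0],1],
    [[0,0,2],[0,0,0],1],
    [[0,0,3],[0,0,0],1],
    [[0,0,4],[0,0,0],1],
    [[0,0,5],[0,0,0],1],
    [[0,0,6],[0,0,0],1],
    [[0,0,7],[0,0,0],1],
    [[0,0,8],[0,0,0],1],
    [[0,0,8],[0,0,0],1],
  ],
  grip_force=100,
)

```text
time: 8.65
ee_pos: [0.5189, -0.2118, 0.1584]
tcp_rot: [180.0, -0.0, -145.1]
wrist_force: [0.5, -0.6, -2.8]
opening: 0.0251
grasp_force: 98.6
```

Call:
play_rows(
  increments=[
    [[0,0,1],[0,0,0],1],
    [[0,0,2],[0,0,0],1],
    [[0,0,3],[0,0,0],1],
    [[0,0,4],[0,0,0],1],
    [[0,0,5],[0,0,0],1],
    [[0,0,6],[0,0,0],1],
    [[0,0,6.5],[0,0,0],1],
    [[0,0,7],[0,0,0],1],
    [[0,0,7],[0,0,0],1],
  ],
)

```text
time: 9.55
ee_pos: [0.5189, -0.2117, 0.1515]
tcp_rot: [180.0, -0.0, -145.1]
wrist_force: [0.9, -0.7, -5.9]
opening: 0.0247
grasp_force: 98.8
```

Call:
play_rows(
  increments=[
    [[0,0,0.5],[0,0,0],1],
    [[0,0,1],[0,0,0],1],
    [[0,0,1.5],[0,0,0],1],
    [[0,0,1.5],[0,0,0],1],
  ],
)

```text
time: 9.95
ee_pos: [0.5191, -0.2117, 0.1505]
tcp_rot: [-180.0, 0.0, -145.1]
wrist_force: [-0.7, 0.0, -3.9]
opening: 0.0253
grasp_force: 99.1
```

Call:
play_rows(
  increments=[
    [[0,0,0.5],[0,0,0],1],
    [[0,0,1],[0,0,0],1],
    [[0,0,1],[0,0,0],1],
  ],
)

```text
time: 10.25
ee_pos: [0.5194, -0.2118, 0.1502]
tcp_rot: [-179.9, 0.1, -145.1]
wrist_force: [-0.4, 1.3, 3.7]
opening: 0.025
grasp_force: 100.5
```

Call:
play_rows(
  increments=[
    [[0,0,0.5],[0,0,0],1],
    [[0,0,1],[0,0,0],1],
    [[0,0,1],[0,0,0],1],
  ],
)

```text
time: 10.55
ee_pos: [0.5197, -0.2119, 0.1501]
tcp_rot: [-179.9, 0.1, -145.1]
wrist_force: [-1.7, 0.9, 10.3]
opening: 0.0253
grasp_force: 101.7
```

Call:
play_rows(
  increments=[
    [[0,0,1],[0,0,0],1],
    [[0,0,2],[0,0,0],1],
    [[0,0,3],[0,0,0],1],
    [[0,0,3],[0,0,0],1],
  ],
)

```text
time: 10.95
ee_pos: [0.5205, -0.2121, 0.1497]
tcp_rot: [-179.7, 0.2, -145.1]
wrist_force: [-2.6, 3.4, 25.0]
opening: 0.0253
grasp_force: 104.2
```

Call:
play_rows(
  increments=[
    [[0,0,-3],[0,0,0],1],
    [[0,0,-6],[0,0,0],1],
    [[0,0,-10],[0,0,0],1],
    [[0,0,-15],[0,0,0],1],
    [[0,0,-22],[0,0,0],1],
    [[0,0,-32],[0,0,0],1],
    [[0,0,-50],[0,0,0],1],
    [[0,0,-70],[0,0,0],1],
    [[0,0,-85],[0,0,0],1],
    [[0,0,-90],[0,0,0],1],
    [[0,0,-90],[0,0,0],1],
  ],
)

```text
time: 12.05
ee_pos: [0.5194, -0.2119, 0.2361]
tcp_rot: [-179.9, 0.0, -145.1]
wrist_force: [0.5, -0.2, -7.4]
opening: 0.0252
grasp_force: 99.4
```

```bash
python3 - <<'E'
from h import *
o,im,d,c=shot('wrist'); print(o['time'],o['ee_pos'],o['tcp_rot'],o['wrist_force'],o['torque'])
o2,im2,d2,c2=shot('scene')
P=world(o,d,c,'wrist'); T=np.array(o['ee_pos'])
Rt=R.from_euler('xyz',o['tcp_rot'],degrees=True).as_matrix()
L=(P-T)@Rt
for lo in np.arange(-.02,.145,.01):
    S=L[(d>0)&(np.hypot(L[...,0],L[...,1])<.035)&(L[...,2]>lo)&(L[...,2]<lo+.01)]
    if len(S): print(round(lo,3),len(S),(S[:,:2].min(0)*1000).round(1),(S[:,:2].max(0)*1000).round(1))
f=240/np.tan(np.radians(c2['vertical_fov'])/2)
p=R.from_rotvec(np.ravel(c2['rvec'])).apply(T-[0,0,.06])+np.ravel(c2['tvec']); u,v=int(c2['cx']+f*p[0]/p[2]),int(c2['cy']+f*p[1]/p[2])
a=cv2.resize(im2[v-60:v+60,u-40:u+40],(400,600),interpolation=3)
b=cv2.resize(im[100:340,240:400],(400,600),interpolation=3)
cv2.imwrite('pics/g3.png',np.hstack([a,b])[:,:,::-1])
E
```

```text
12.05 [ 0.5194263  -0.21188668  0.23612601] [-1.79934705e+02  4.34482464e-02 -1.45093026e+02] [ 0.48142974 -0.15629085 -7.36587245] [ 0.01230012 -0.00430879 -0.0448168 ]
-0.02 895 [-12.6 -15.2] [17.3 14.7]
-0.01 384 [  3.7 -15.1] [17.  15.8]
0.0 343 [  3.5 -15.2] [17.1 15.8]
0.01 286 [  3.7 -15.4] [16.9 15.9]
0.02 246 [  3.3 -15.3] [17.  16.1]
0.03 113 [  3.9 -14.1] [16.6 15.9]
0.05 334 [  3.2 -14.5] [15.7 15.4]
0.06 78 [  0.9 -14.9] [15.9 15.7]
0.07 833 [ -9.3 -20.3] [20.8 21.3]
0.08 169 [ -8.1 -20.3] [21.  21.3]
0.09 116 [  5.4 -19.9] [20.8 18.9]
0.1 554 [-10.8 -25.2] [24.8 24.5]
0.11 348 [-12.7 -27. ] [26.2 26.8]
0.12 96 [  6.4 -26. ] [26.4 25.4]
0.13 49 [ 15.6 -21.5] [26.3 20.1]
```

View pics/g3.png

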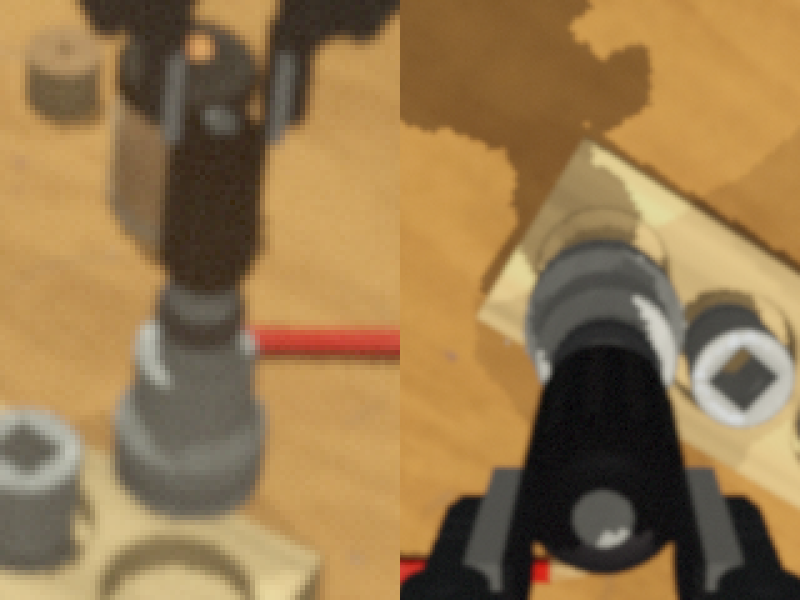

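Call:
play_rows(
  increments=[
    [[-8,5,-9],[0,0,0],1],
    [[-30,17,-9],[0,0,1],1],
    [[-60,34,-9],[0,0,2],1],
    [[-90,52,-9],[0,0,3],1],
    [[-120,69,-9],[0,0,4],1],
    [[-150,86,-9],[0,0,6],1],
    [[-180,103,-9],[0,0,8],1],
    [[-210,120,-9],[0,0,10],1],
    [[-240,137,-9],[0,0,12],1],
    [[-270,155,-9],[0,0,13.5],1],
    [[-295,169,-9],[0,0,13.5],1],
    [[-310,178,-9],[0,0,13.5],1],
    [[-316,181,-9],[0,0,13.5],1],
    [[-316,181,-9],[0,0,13.5],1],
    [[-316,181,-9],[0,0,13.5],1],
    [[-316,181,-9],[0,0,13.5],1],
  ],
)

```text
time: 13.75
ee_pos: [0.6744, 0.1165, 0.2447]
tcp_rot: [-180.0, 0.0, -158.7]
wrist_force: [0.3, -0.3, -6.6]
opening: 0.0251
grasp_force: 99.4
```

```bash
python3 - <<'E'
from h import *
o,im,d,c=shot('wrist','w4.png'); print(o['time'],o['ee_pos'],o['tcp_rot'],o['wrist_force'])
P=world(o,d,c,'wrist')
near=(d>0)&(np.hypot(P[...,0]-.624,P[...,1]-.0975)<.03)
Q=P[near&(P[...,2]>.0655)&(P[...,2]<.074)]
print(len(Q),cv2.minEnclosingCircle((Q[:,:2]*1000).astype(np.float32)),np.median(Q[:,2]),Q[:,:2].mean(0))
def topdown(im,o,c,cx,cy,z,half,n):
    f=240/np.tan(np.radians(c['vertical_fov'])/2)
    g=np.linspace(-half,half,n); Y,X=np.meshgrid(cy-g,cx-g)
    W=np.stack([X,Y,np.full_like(X,z)],-1)
    Tm=np.array(c['hand_eye']); Rt=R.from_euler('xyz',o['tcp_rot'],degrees=True).as_matrix()
    A=Rt@Tm[:3,:3]; t=Rt@Tm[:3,3]+np.array(o['ee_pos'])
    p=(W-t)@A; x=p[...,0]/p[...,2]; y=p[...,1]/p[...,2]; s=1+c['k1']*(x*x+y*y)
    return cv2.remap(im,(c['cx']+f*x*s).astype(np.float32),(c['cy']+f*y*s).astype(np.float32),cv2.INTER_CUBIC)
cv2.imwrite('pics/td2.png',topdown(im,o,c,.624,.0975,.069,.03,500)[:,:,::-1])
E
```

```text
13.75 [0.67437491 0.11647171 0.24467431] [-1.79984334e+02  5.19285315e-03 -1.58657146e+02] [ 0.32726374 -0.31632232 -6.64732292]
1186 ((624.0753784179688, 98.38986206054688), 20.31075096130371) 0.06858863547437294 [0.62350396 0.09841426]
```

View pics/td2.png

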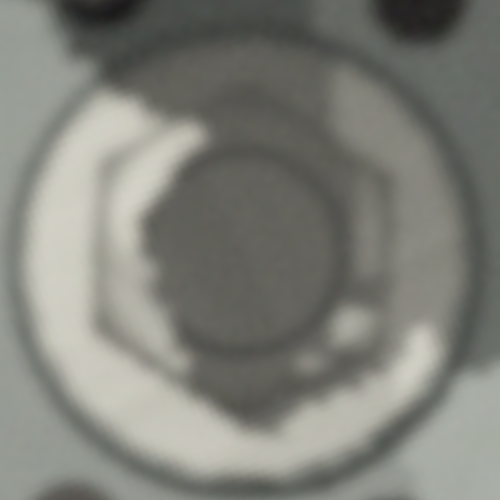

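Call:
play_rows(
  increments=[
    [[8,0,0],[0,0,0],1],
    [[20,1,0],[0,0,0],1],
    [[35,1.5,0],[0,0,0],1],
    [[48,1.5,2],[0,0,1],1],
    [[53.5,1.5,10],[0,0,1],1],
    [[53.5,1.5,20],[0,0,1],1],
    [[53.5,1.5,28],[0,0,1],1],
    [[53.5,1.5,34],[0,0,1],1],
    [[53.5,1.5,35],[0,0,1],1],
    [[53.5,1.5,35],[0,0,1],1],
  ],
)

```text
time: 14.8
ee_pos: [0.6244, 0.0994, 0.2089]
tcp_rot: [180.0, -0.0, -159.6]
wrist_force: [-0.8, -0.7, -6.5]
opening: 0.0254
grasp_force: 99.4
```

Call:
play_rows(
  increments=[
    [[0.8,-0.7,0],[0,0,0],1],
    [[0.8,-0.7,2],[0,0,0],1],
    [[0.8,-0.7,3],[0,0,0],1],
    [[0.8,-0.7,4],[0,0,0],1],
    [[0.8,-0.7,5],[0,0,0],1],
    [[0.8,-0.7,6],[0,0,0],1],
    [[0.8,-0.7,6],[0,0,0],1],
  ],
)

```text
time: 15.5
ee_pos: [0.6237, 0.0985, 0.2031]
tcp_rot: [180.0, -0.0, -159.6]
wrist_force: [0.5, 0.4, -7.4]
opening: 0.0251
grasp_force: 99.4
```

No contact yet; keep lowering.

Call:
play_rows(
  increments=[
    [[0,0,0.7],[0,0,0],1],
    [[0,0,1.4],[0,0,0],1],
    [[0,0,2.1],[0,0,0],1],
    [[0,0,2.8],[0,0,0],1],
    [[0,0,2.8],[0,0,0],1],
  ],
)

```text
time: 16.0
ee_pos: [0.6238, 0.0984, 0.2003]
tcp_rot: [180.0, -0.0, -159.6]
wrist_force: [-0.4, 0.1, -8.5]
opening: 0.025
grasp_force: 99.4
```

Call:
play_rows(
  increments=[
    [[0,0,1],[0,0,0],1],
    [[0,0,2],[0,0,0],1],
    [[0,0,3],[0,0,0],1],
    [[0,0,4],[0,0,0],1],
    [[0,0,5],[0,0,0],1],
    [[0,0,6],[0,0,0],1],
    [[0,0,7],[0,0,0],1],
    [[0,0,8],[0,0,0],1],
    [[0,0,8],[0,0,0],1],
  ],
)

```text
time: 16.9
ee_pos: [0.6238, 0.0983, 0.1924]
tcp_rot: [-180.0, -0.0, -159.6]
wrist_force: [0.3, -0.6, -6.7]
opening: 0.0247
grasp_force: 99.5
```

Call:
play_rows(
  increments=[
    [[0,0,1],[0,0,0],1],
    [[0,0,2],[0,0,0],1],
    [[0,0,3],[0,0,0],1],
    [[0,0,3.5],[0,0,0],1],
    [[0,0,3.5],[0,0,0],1],
  ],
)

```text
time: 17.4
ee_pos: [0.6242, 0.0985, 0.1902]
tcp_rot: [-180.0, 0.1, -159.6]
wrist_force: [-0.0, -0.2, 4.2]
opening: 0.025
grasp_force: 101.7
```

Call:
play_rows(
  increments=[
    [[0,0,1],[0,0,0],1],
    [[0,0,1.5],[0,0,0],1],
    [[0,0,1.5],[0,0,0],1],
    [[0,0,0.5],[0,0,0],1],
    [[0,0,-0.5],[0,0,0],1],
    [[0,0,-0.5],[0,0,0],1],
    [[0,0,-0.5],[0,0,0],0.6],
    [[0,0,-0.5],[0,0,0],0.5],
    [[0,0,-0.5],[0,0,0],0.3],
    [[0,0,-0.5],[0,0,0],0.1],
    [[0,0,-0.5],[0,0,0],0],
    [[0,0,-0.5],[0,0,0],0],
    [[0,0,-0.5],[0,0,0],0],
    [[0,0,-0.5],[0,0,0],0],
  ],
  grip_force=40,
)

```text
time: 18.8
ee_pos: [0.6238, 0.0985, 0.1895]
tcp_rot: [180.0, -0.0, -159.6]
wrist_force: [0.4, -0.4, -0.8]
opening: 0.0851
grasp_force: 0.0
```

Call:
play_rows(
  increments=[
    [[0,0,-10],[0,0,0],0],
    [[0,0,-30],[0,0,0],0],
    [[0,0,-60],[0,0,0],0],
    [[0,0,-90],[0,0,0],0],
    [[45,0,-110],[0,0,0],0],
    [[90,0,-120],[0,0,0],0],
    [[130,0,-120],[0,0,0],0],
    [[170,0,-120],[0,0,0],0],
    [[200,0,-120],[0,0,0],0],
    [[220,0,-120],[0,0,0],0],
    [[220,0,-120],[0,0,0],0],
    [[220,0,-120],[0,0,0],0],
  ],
)

```text
time: 20.0
ee_pos: [0.4177, 0.0217, 0.3105]
tcp_rot: [-180.0, 0.1, -159.6]
wrist_force: [-0.2, 0.5, -0.4]
opening: 0.0854
grasp_force: 0.0
```

```bash
python3 - <<'E'
from h import *
o,im,d,c=shot('top'); P=world(o,d,c,'top'); print(o['time'],o['ee_pos'])
o2,im2,d2,c2=shot('scene')
N=(d>0)&(np.hypot(P[...,0]-.624,P[...,1]-.098)<.06)
print('top z',P[N][:,2].max())
S=P[N&(P[...,2]>.19)]; print('grip',cv2.minEnclosingCircle((S[:,:2]*1000).astype(np.float32)))
S=P[N&(P[...,2]>.10)&(P[...,2]<.12)]; print('socket top',np.percentile(S,[2,98],axis=0).round(3).tolist(),np.median(S[:,2]))
f=240/np.tan(np.radians(c2['vertical_fov'])/2)
p=R.from_rotvec(np.ravel(c2['rvec'])).apply(np.array([.624,.098,.12]))+np.ravel(c2['tvec']); u,v=int(c2['cx']+f*p[0]/p[2]),int(c2['cy']+f*p[1]/p[2])
a=cv2.resize(im2[v-75:v+75,u-75:u+75],(600,600),interpolation=3)
cv2.imwrite('pics/fin.png',a[:,:,::-1])
E
```

```text
20.0 [0.41774959 0.02170989 0.31046068]
top z 0.21626257073929778
grip ((623.9437866210938, 98.1163330078125), 16.552982330322266)
socket top [[0.604, 0.078, 0.101], [0.64, 0.116, 0.116]] 0.11190697762195295
```

View pics/fin.png

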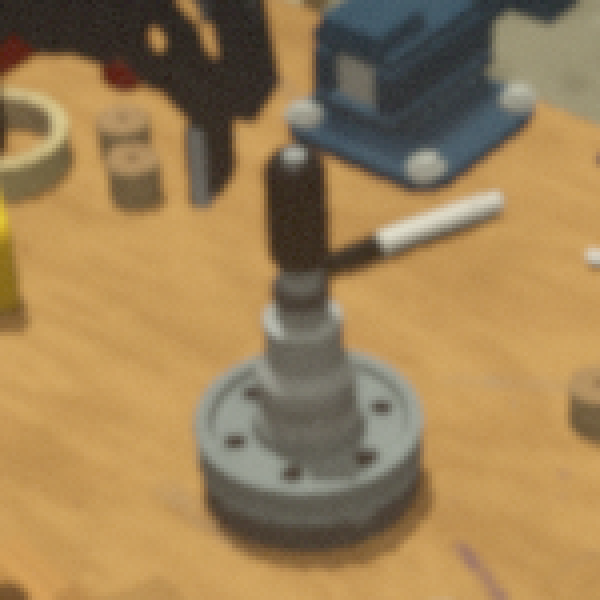

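```bash
python3 -c "
from workcell import workorder; print(workorder.job_done())"
```

```text
the job is handed in; nothing more can be done
None
```

The large socket is on the ratchet handle, pressed home to the hard stop, and both stand upright on the bolt with the socket down on the washer. The two smaller sockets were left in the board, and the job was handed in at about 20 s with no verdict returned.

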